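# Push the vial rack home against its corner stop

## Robot

A 6-joint arm with a two-finger parallel gripper is mounted at the origin on the work surface; the furniture and walls round the work are solid. World frame = base frame: x ahead of the robot, y to its left, z up, the work surface at z = 0. Lengths are in m, angles in degrees, forces in N, time in s.
With the tool pointing down it reaches from about 0.425 to 0.925 m from the base axis. Payload 12.5 kg.
Tool frame: the origin (TCP) lies at the very end of the fingers, on their centre line; the grasp point (between the pads) lies robot.grasp_offset behind it (robot.grasp_offset is the distance from the TCP to the grasp point, in m); y points along the fingers, z is the direction in which the jaws open and shut, and the axes are right-handed (so a half turn about y gives the same grasp; the last joint's range is limited). The gripper opens to 85 mm and grips with 20 to 120 N. Pads are 22 mm wide; open, the fingers measure 114 mm over their backs; the gripper's body (76 mm by 85 mm) begins 54 mm behind the grasp point. The pads swing forward as they close: fully open they stand 13 mm farther back than shut.
Start: joints at [-75.436, 28.126, 89.318, -0, 62.55, -6.05], TCP at [0.22, -0.585, 0.231] pointing down, gripper open.
Joint ranges: [-177.58, 177.58], [-47.91, 125.51], [2.72, 160], [-65.01, 245.01], [3.68, 167.84], [-153.87, 153.87]. Speed limits (degrees/s): [127.2, 127.2, 159.86, 180, 180, 180].

## Interface

Orientations are given as a 3x3 rotation matrix whose columns are the frame's x, y, z axes.
In Python, from plant import robot, claw, kin, telemetry, viewer, sign_off gives the robot as it stands. Calls block until the motion is done:
- robot.reach(position, orientation): joint-space move of the TCP to a pose.
- robot.servo_line(position, orientation=None, rate=0.15, max_force=None): straight line of the TCP; orientation=None keeps the orientation; rate is the mean speed in m/s. With max_force (N) it stops when the force on the tool has changed by that much, and returns True; else False.
- robot.movej(angles): joint-space move.
- claw.move_gripper(opening): finger opening in m; the grip force is fixed at half the most; returns when the fingers have stopped.
- robot.pause(seconds).
- kin.ik(position, orientation): joint angles nearest the present ones, or None.
- telemetry.read_state(): the state.
- viewer.camera(name): name is "side" or "top"; returns (picture, depth): 400x640x3 uint8, red, green, blue; 400x640 float32, m along the optical axis (not along the pixel's ray), 0 where there is no reading.
- viewer.camera_model(name): a dict with "fx", "fy", "cx", "cy" (pixels), "view" (4x4, takes a point from world to camera coordinates). Camera axes: x right, y up, looking along -z (the intrinsics and any distortion apply to the point x, -y, -z); pixel columns grow to the right and rows downward; lengths in m; the calibration is good to about 2 mm. A picture is of the moment at which its call begins. camera_model takes no time and is no camera call.
A pose or a line that the arm cannot do raises robot.Unreachable and nothing moves.
- sign_off(): hands the job in, once; it reports no verdict.
The state is a dict: "clock": time; "joints": joint angles; "joint_velocities": joint speeds; "effort": joint torques, N m; "position": TCP position; "ee_rot": TCP orientation; "wrist_force": force on the tool from outside, world axes, zero at the start; "torque": the same for the moment, N m; "finger_gap": finger opening in m.
Only numpy, scipy, OpenCV 4.12 (cv2) and the standard library are available. Lean on these libraries where they do the work, as an engineer would, in place of code of your own. Each camera call takes 0.05 s, during which the arm holds its last target. There are 200 camera calls.

## Task

With your fingertips, push the grey vial rack along the worktop into the corner of the aluminium L-shaped stop, so that one long side lies flush against the long fence and one end is flush against the short fence. Push on the rack only: do not lift it and do not touch the vials, which must stay standing in their holes. Leave the glassware and bottles round about where they are.

Things in the scene. Friction and masses are not known exactly. Their poses are not given: they have to be found in the camera images.
- rack: grey plastic vial rack, loose, 0.3 to 0.7 kg with its vials (slides under a few newtons): 96 mm along its x, 130 mm along its y (long sides), 30 mm high, plain upright sides. Origin: centre of its underside; z up. Twelve round holes in its top, 22 mm deep, five with vials whose caps reach 55 mm above the worktop. Starts with x within 0.3 rad of the stop's x axis, clear of both fences.
- corner_stop: aluminium L-shaped stop fixed to the worktop. Origin: inner corner of the L at worktop level. Inner face of the long fence: plane x = 0, from y = 0 to -160 mm; of the short fence: plane y = 0, from x = 0 to -110 mm. Fences 12 mm thick, 22 mm high; outside them a screwed flange. The rack belongs in the quadrant x < 0, y < 0; home, its origin is at x = -48, y = -65 mm.
- vial_0: loose glass sample vial with a black cap, 23 mm wide, 47 mm high, upright in the rack hole at x = -30, y = -15.5 mm of the rack. Origin: centre of its underside, 8 mm above the rack's underside.
- vial_1: loose glass sample vial with a black cap, 23 mm wide, 47 mm high, upright in the rack hole at x = 30, y = -46.5 mm of the rack. Origin: centre of its underside, 8 mm above the rack's underside.
- vial_2: loose glass sample vial with a black cap, 23 mm wide, 47 mm high, upright in the rack hole at x = 0, y = 15.5 mm of the rack. Origin: centre of its underside, 8 mm above the rack's underside.
- vial_3: loose glass sample vial with a black cap, 23 mm wide, 47 mm high, upright in the rack hole at x = 30, y = 46.5 mm of the rack. Origin: centre of its underside, 8 mm above the rack's underside.
- vial_4: loose glass sample vial with a black cap, 23 mm wide, 47 mm high, upright in the rack hole at x = -30, y = 46.5 mm of the rack. Origin: centre of its underside, 8 mm above the rack's underside.
- beaker: bystander: open glass beaker, 72 mm wide, 92 mm high, left of the stop. Origin: on its underside.
- flask: bystander: glass conical flask, 68 mm wide, 128 mm high, on the right. Origin: on its underside.
- squeeze_bottle: bystander: cream wash bottle with a thin bent spout, body 65 mm wide, 203 mm high, on the left. Origin: on its underside.

How it is judged (in metres and radians):
At the end, for the whole second after the job is handed in: The rack lies flat and still in the corner: its middle is within 3.5 mm of touching each fence and it is within 0.03 rad of square with the long fence, long side along it; every vial still stands in its hole (x of rack in the frame of corner_stop between -0.0515 and -0.046 m and y of rack in the frame of corner_stop between -0.0685 and -0.063 m and angle between the x axis of rack and the x axis of corner_stop, either way round below 0.03 rad and height (world z) of rack below 0.003 m and angle between rack's own z axis and vertical below 0.03 rad and linear speed of rack below 0.01 m/s and z of vial_0 in the frame of rack between 0.004 and 0.013 m and angle between each of vial_0, vial_1, vial_2, vial_3, vial_4's own z axis and vertical below 0.2 rad and z of vial_1 in the frame of rack between 0.004 and 0.013 m and z of vial_2 in the frame of rack between 0.004 and 0.013 m and z of vial_3 in the frame of rack between 0.004 and 0.013 m and z of vial_4 in the frame of rack between 0.004 and 0.013 m).
It fails at once if the rack is lifted off the worktop or tipped (height (world z) of rack above 0.008 m or angle between rack's own z axis and vertical above 0.1 rad).
It fails at once if a vial is lifted out of its hole or tipped (z of any of vial_0, vial_1, vial_2, vial_3, vial_4 in the frame of rack above 0.02 m or angle between any of vial_0, vial_1, vial_2, vial_3, vial_4's own z axis and vertical above 0.35 rad).
It fails at once if the robot touches a vial (contact force between any of the fingers, the arm and vial_0 above 1 N or contact force between any of the fingers, the arm and vial_1 above 1 N or contact force between any of the fingers, the arm and vial_2 above 1 N or contact force between any of the fingers, the arm and vial_3 above 1 N or contact force between any of the fingers, the arm and vial_4 above 1 N).
It fails at once if a bystander is moved by more than 15 mm (distance of any of beaker, flask, squeeze_bottle from where it was at the start of the episode above 0.015 m).
It also fails if it takes over 58 s, if anything falls off the work surface, if the arm or the gripper's body presses on something with over 40 N, if the wrist force passes 120 N, or if a joint passes its speed limit or range.

## Working session

There is one attempt and no reset: what is moved stays moved. The work goes in short steps, each a Python script; the robot and the scene stay as the last script left them, time stands still between calls to the robot, and variables do not carry over. Pictures are saved under pics/ and viewed, about 8 in all and at most 12, crops included, and the job is handed in when it is done.

```bash
mkdir -p pics; python3 - <<'E'
from plant import robot, claw, kin, telemetry, viewer
import cv2, numpy as np
for n in("top","side"):
    p,d=viewer.camera(n); cv2.imwrite(f"pics/{n}0.png",p[:,:,::-1]); np.save(f"{n}0.npy",d)
    m=viewer.camera_model(n); print(n,{k:(np.round(v,3).tolist() if k=='view' else v) for k,v in m.items()})
s=telemetry.read_state(); print(s["clock"],np.round(s["ee_rot"],2).tolist(),robot.grasp_offset)
E
```

```text
top {'fx': 405.1624250796094, 'fy': 405.1624250796094, 'cx': 319.4329271884029, 'cy': 195.51622175846268, 'view': [[0.022, -1.0, 0.005, 0.032], [0.997, 0.022, 0.075, -0.568], [-0.076, 0.004, 0.997, -1.108], [0.0, 0.0, 0.0, 1.0]]}
side {'fx': 514.478414844167, 'fy': 514.478414844167, 'cx': 315.4130647887418, 'cy': 201.08223266250027, 'view': [[-0.764, -0.645, -0.011, 0.476], [0.557, -0.668, 0.493, -0.314], [-0.326, 0.371, 0.87, -1.109], [0.0, 0.0, 0.0, 1.0]]}
0.1 [[-0.94, -0.0, 0.35], [-0.35, 0.0, -0.94], [-0.0, -1.0, -0.0]] 0.0187
```

View pics/top0.png

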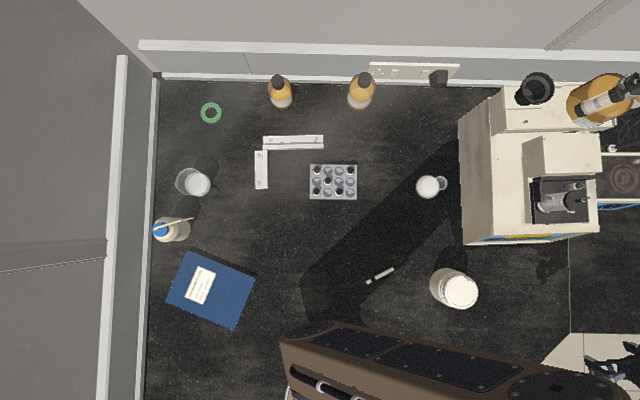

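View pics/side0.png

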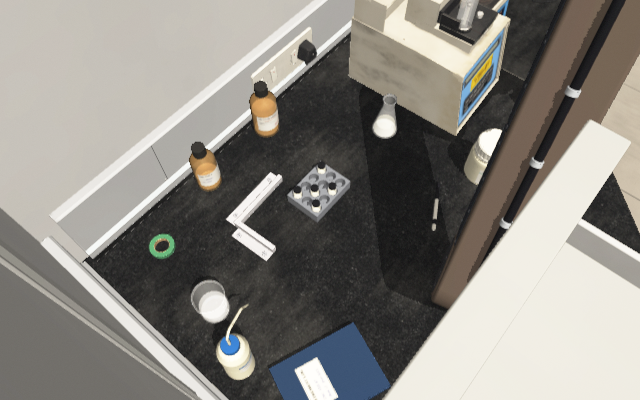

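```bash
cat > h.py <<'E'
import numpy as np, cv2
from plant import viewer
X0,Y0,S=0.76,0.23,2000.  # rectified: row=(X0-x)*S, col=(Y0-y)*S
def cloud(n,d):
    m=viewer.camera_model(n); v,u=np.indices(d.shape)
    P=np.stack([(u-m["cx"])/m["fx"]*d,-(v-m["cy"])/m["fy"]*d,-d],-1)
    V=np.array(m["view"]); W=(P-V[:3,3])@V[:3,:3]; W[d==0]=np.nan
    return W
def proj(n,p):
    m=viewer.camera_model(n); V=np.array(m["view"]); q=np.asarray(p)@V[:3,:3].T+V[:3,3]
    return np.stack([m["cx"]+m["fx"]*q[...,0]/-q[...,2],m["cy"]-m["fy"]*q[...,1]/-q[...,2]],-1)
def rect(n,img,z,w=800,h=560):
    r,c=np.indices((h,w)); p=np.stack([X0-r/S,Y0-c/S,np.full(r.shape,z)],-1)
    q=proj(n,p).astype(np.float32)
    return cv2.remap(img,q[...,0],q[...,1],cv2.INTER_CUBIC)
E
python3 - <<'E'
from h import *
for n in("top","side"):
    W=cloud(n,np.load(n+"0.npy")); im=cv2.imread(f"pics/{n}0.png")
    for name,lo,hi,b in(("rack",.024,.036,(.54,.7,-.15,.03)),("fence",.016,.026,(.55,.75,.03,.2)),("fenceall",.016,.026,(.65,.75,-.06,.2)),("tall",.06,.2,(.4,.75,-.4,.4)),("table",-.02,.006,(.45,.55,-.1,.1))):
        with np.errstate(all='ignore'): k=(W[...,2]>lo)&(W[...,2]<hi)&(W[...,0]>b[0])&(W[...,0]<b[1])&(W[...,1]>b[2])&(W[...,1]<b[3])
        p=W[k]
        if len(p)>5: print(n,name,len(p),np.round(np.median(p,0),4),cv2.minAreaRect((p[:,:2]*1000).astype(np.float32)))
a=rect("top",cv2.imread("pics/top0.png"),.022,720,400);b=rect("side",cv2.imread("pics/side0.png"),.022,720,400)
cv2.imwrite("pics/r0.png",cv2.resize(np.vstack([a,b]),(540,600)))
E
```

```text
top rack 570 [ 0.6037 -0.0198  0.029 ] ((607.7734375, -13.491889953613281), (95.67037200927734, 86.35228729248047), 0.46072524785995483)
top fence 386 [0.7019 0.1346 0.0211] ((637.4004516601562, 116.83845520019531), (152.93051147460938, 167.51597595214844), 1.1519684791564941)
top fenceall 280 [0.7046 0.1245 0.0209] ((683.3444213867188, 85.94548797607422), (228.25473022460938, 64.1615219116211), 89.72859954833984)
top tall 3000 [ 0.5974 -0.3529  0.127 ] ((538.1953125, 11.579803466796875), (299.7486572265625, 784.6641235351562), 9.433377265930176)
top table 2490 [ 0.5    -0.0005 -0.001 ] ((499.99066162109375, -0.0107879638671875), (199.9221954345703, 99.95829772949219), 89.99092864990234)
side rack 619 [ 0.5973 -0.0168  0.03  ] ((605.04638671875, -13.695365905761719), (87.15750885009766, 98.51343536376953), 89.94461059570312)
side fence 504 [0.6981 0.1201 0.0219] ((632.5435180664062, 116.1564712524414), (158.2503204345703, 169.42906188964844), 1.636619210243225)
side fenceall 333 [0.7017 0.1288 0.0219] ((682.1702880859375, 81.33407592773438), (61.13903045654297, 237.7787322998047), 0.6688438653945923)
side tall 5075 [ 0.5915 -0.3521  0.1239] ((536.132080078125, 10.2047119140625), (302.6258544921875, 786.8150024414062), 9.646883964538574)
side table 2848 [0.4995 0.0049 0.0006] ((499.99017333984375, -0.00150299072265625), (199.88009643554688, 99.80894470214844), 89.96408081054688)
```

View pics/r0.png

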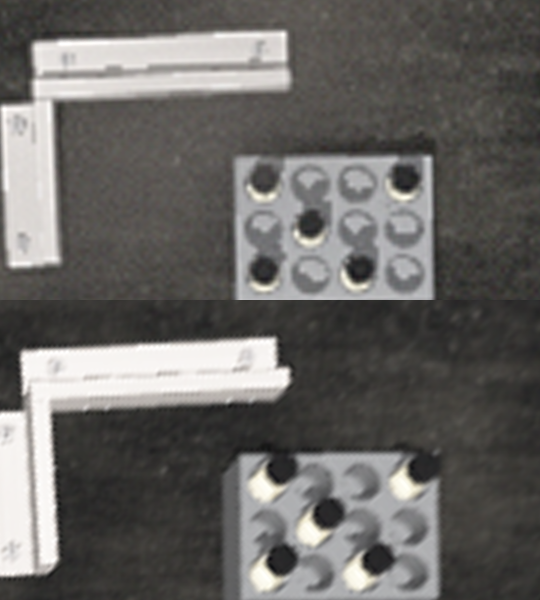

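```bash
cat >> h.py <<'E'
def edges(n="top",img=None):
    """stop inner faces and rack outline (mm, deg) in world"""
    f=rect(n,img,.022,800,560).max(-1); b=(cv2.GaussianBlur(f,(0,0),2)>130)
    cs=np.arange(90,360,3); rs=[np.where(b[:200,c])[0].max() for c in cs]
    lo=np.polyfit(cs,rs,1); 
    for _ in range(3):
        k=abs(np.polyval(lo,cs)-rs)<3; lo=np.polyfit(cs[k],np.array(rs)[k],1)
    r2=np.arange(160,330,3); c2=np.array([np.where(b[r,:110])[0].max() for r in r2]); sh=np.polyfit(r2,c2,1)
    for _ in range(3):
        k=abs(np.polyval(sh,r2)-c2)<3; sh=np.polyfit(r2[k],c2[k],1)
    # intersect row=lo0*c+lo1, col=sh0*r+sh1
    r=(lo[0]*sh[1]+lo[1])/(1-lo[0]*sh[0]); c=sh[0]*r+sh[1]
    return np.array([X0-r/S,Y0-c/S]),np.degrees(-np.arctan(lo[0])),np.degrees(np.arctan(sh[0]))
E
python3 - <<'E'
from h import *
im=cv2.imread("pics/top0.png")
print(edges("top",im))
g=rect("top",im,.030,800,560).astype(float); hh=cv2.GaussianBlur(g,(0,0),1.5).max(-1)
m=((hh>85)).astype(np.uint8); m[:, :250]=0; m[:180]=0
m=cv2.morphologyEx(m,cv2.MORPH_OPEN,np.ones((9,9)));
cn=max(cv2.findContours(m,cv2.RETR_EXTERNAL,cv2.CHAIN_APPROX_NONE)[0],key=cv2.contourArea)
(c,r),wh,a=cv2.minAreaRect(cn); print("rack",X0-r/S,Y0-c/S,np.array(wh)/S,a)
v=g.astype(np.uint8).copy(); cv2.drawContours(v,[cv2.boxPoints(((c,r),wh,a)).astype(int)],0,(0,0,255),1); cv2.imwrite("pics/r1.png",v[:,:640])
E
```

```text
(array([0.69238387, 0.19487513]), np.float64(3.0582751545342637), np.float64(2.3346575854400857))
rack 0.613 0.02325000000000002 [0.114  0.1635] 90.0
```

View pics/r1.png

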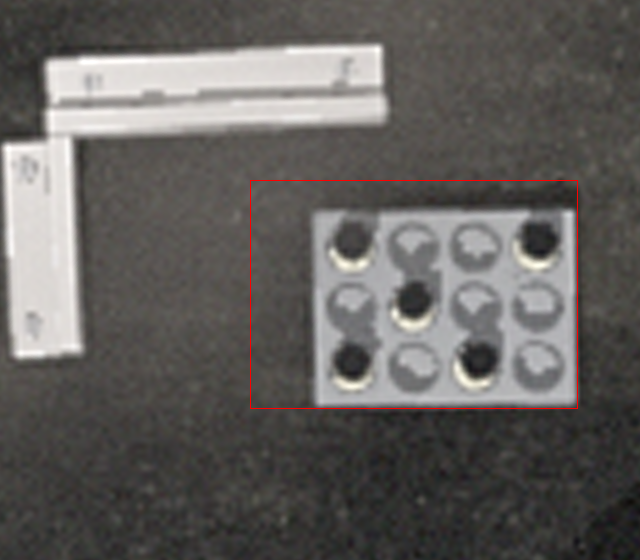

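```bash
python3 - <<'E'
from h import *
from plant import kin,robot,telemetry
P=np.vstack([cloud(n,np.load(n+"0.npy")).reshape(-1,3) for n in("top","side")]); P=P[np.isfinite(P[:,0])]
print("max z cm; rows x .9->.1, cols y .4->-.7")
for x in np.arange(.9,.05,-.05):
    row=[]
    for y in np.arange(.4,-.75,-.05):
        k=(abs(P[:,0]-x)<.025)&(abs(P[:,1]-y)<.025); row.append("%3d"%round(100*np.percentile(P[k,2],99)) if k.sum()>3 else "  .")
    print("%.2f"%x," ".join(row))
t=np.radians(2.7); sx=np.array([np.cos(t),np.sin(t),0]); sy=np.array([-sx[1],sx[0],0]); d=np.array([0,0,-1.])
for a in(sx,-sx,sy,-sy):
    R=np.stack([np.cross(d,a),d,a],1); print(np.round(kin.ik([.606,-.11,.23],R),1),np.round(kin.ik([.52,.12,.006],R),1))
E
```

```text
max z cm; rows x .9->.1, cols y .4->-.7
0.90  55  62  61  58  55  52  49  45  42  39  39  39  40  40  40  40  41  41  42  41  37  31  25
0.85   0   1   0   1  14  16   1   1   9  17  16   1   1  14  12   1   1   0   .   .   .   .   .
0.80   2   2   0   0  11  11   1   1   0  13  11   1   1   1   1  36  36  31  38  42   .   .   .
0.75   1   1   1   1   1   1   1   1   1   1   1   1   1   1   1  36  36  42  45  44  36   .   .
0.70   0   0   0   1   3   3   3   3   1   1   1   1   1   1   1  30  30  41  43  37  30  14  21
0.65   9   0   1   1   3   0   2   6   3   6   1   1   1   3   1  22  30  31  31  31   .  14  21
0.60   9   9   0   1   3   1   1   6   6   4   1   1   1  13  13  22  30  31  31  31  22  14  14
0.55   9   9   0   0   1   1   1   6   6   3   1   1   1   5   1  22  28  38  36  26  22  14  14
0.50  20  18   0   0   0   0   1   1   1   1   1   1   1   1   1  21  22  36  26  26  22   .   1
0.45  20   1   0   0   0   0   1   1   1   1   1   1   1   1   1  21  21  21  15  14  14   1   1
0.40   3   3   0   0   1   0   1   0   1   1   1   1   1   1   1   1   1   1   1   1   1  
[... 263 characters left out ...]
 0   0   0   0   0  38  32  28   0
0.20  96  96   3   3   0  23  33  42  52  61  66  69   0   0   0   0   0   0  35  38   0   0   0
0.15  96  96   0   0   0   0  28  38  40   .  60   .   .   .   0   0   0   0   0   0   0   0   .
0.10  88  89   0   0   0   0  25  26   .   .   .   .   .   .   .   .   .   .   .   1   0   .   .
[-16.4  27.5  90.7  -0.   61.8 -19.1] [  5.9  40.1 112.4  -0.   27.5   3.2]Traceback (most recent call last):
  File "<stdin>", line 12, in <module>
    return _wrapfunc(a, 'round', decimals=decimals, out=out)
    return _wrapit(obj, method, *args, **kwds)
    result = getattr(arr, method)(*args, **kwds)
TypeError: unsupported operand type(s) for *: 'NoneType' and 'float'
```

```bash
cat >> h.py <<'E'
from plant import robot, claw, kin, telemetry
t=np.radians(2.7); sx=np.array([np.cos(t),np.sin(t),0]); sy=np.array([-sx[1],sx[0],0]); C=np.array([.6925,.195,0])
_d=np.array([0,0,-1.])
def ori(a): return np.stack([np.cross(_d,a),_d,a],1)
def W(x,y,z): return C+x*sx+y*sy+np.array([0,0,z])   # stop frame (m) -> world
def loc():
    s=telemetry.read_state(); p=np.array(s["position"]); q=p-C
    return "t=%.1f stopframe x=%.4f y=%.4f z=%.4f F=%s gap=%.3f"%(s["clock"],q@sx,q@sy,p[2],np.round(s["wrist_force"],1),s["finger_gap"])
def shot(name):
    p,d=viewer.camera("top"); im=p[:,:,::-1].copy(); cv2.imwrite(f"pics/{name}_raw.png",im)
    cv2.imwrite(f"pics/{name}.png",rect("top",im,.03,640,520))
E
python3 - <<'E'
from h import *
s=telemetry.read_state(); R0=np.array(s["ee_rot"])
a=np.radians(-75.4); robot.reach([.46*np.cos(a),.46*np.sin(a),.48],R0); print(loc())
claw.move_gripper(.05)
a=np.radians(-14); robot.reach([.46*np.cos(a),.46*np.sin(a),.48],ori(sx)); print(loc())
robot.reach([.609,-.105,.13],ori(sx)); print(loc(),np.round(telemetry.read_state()["joints"],1))
robot.servo_line([.609,-.105,.006],rate=.08,max_force=10); print(loc())
shot("s1")
print(robot.servo_line(np.array([.609,-.105,.006])+.02*sy,rate=.05,max_force=10),loc())
E
```

```text
t=1.3 stopframe x=-0.6059 y=-0.6127 z=0.4787 F=[-0.1 -0.5 -0.4] gap=0.085
t=3.4 stopframe x=-0.2605 y=-0.2950 z=0.4800 F=[-0.4  0.4 -0.7] gap=0.050
t=4.8 stopframe x=-0.0972 y=-0.2961 z=0.1312 F=[-0.1  0.3  0.3] gap=0.050 [-15.9  33.9  96.1  -0.   49.9 -18.6]
t=6.5 stopframe x=-0.0973 y=-0.2958 z=0.0065 F=[-0.  -0.1 -0.5] gap=0.050
False t=7.2 stopframe x=-0.0975 y=-0.2754 z=0.0061 F=[-0.2 -0.2 -1.1] gap=0.050
```

View pics/s1_raw.png

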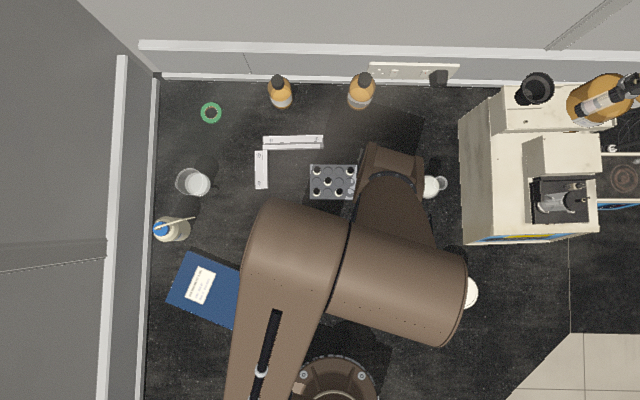

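```bash
python3 - <<'E'
from h import *
for y in(-.26,-.2,-.16):
    print(robot.servo_line(W(-.0975,y,.006),rate=.04,max_force=12),loc())
print(robot.servo_line(W(-.0975,-.128,.006),rate=.03,max_force=12),loc())
shot("s2")
E
```

```text
False t=7.7 stopframe x=-0.0974 y=-0.2598 z=0.0060 F=[ 0.1 -0.1 -0.3] gap=0.050
False t=9.3 stopframe x=-0.0976 y=-0.2000 z=0.0060 F=[-0.5 -0.2  0.8] gap=0.050
False t=10.5 stopframe x=-0.0975 y=-0.1600 z=0.0060 F=[ 0.1 -0.  -0.2] gap=0.050
True t=11.2 stopframe x=-0.0974 y=-0.1387 z=0.0059 F=[-0.3 -4.4  3.4] gap=0.050
```

View pics/s2.png

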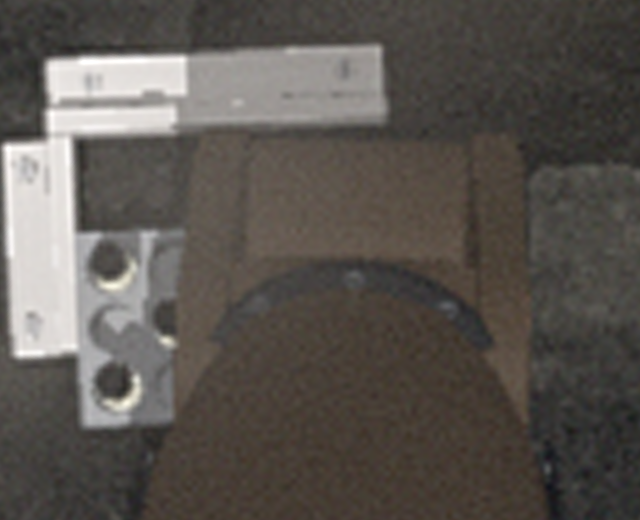

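```bash
python3 - <<'E'
from h import *
robot.servo_line(W(-.0975,-.165,.006),rate=.1); robot.servo_line(W(-.0975,-.165,.15),rate=.15)
claw.move_gripper(.06)
p=W(-.185,-.07,.15); c=[(abs(np.array(q)-np.array(telemetry.read_state()["joints"])).max(),k) for k in(1,-1) for q in[kin.ik(p,ori(k*sy))] if q is not None]; print(c)
k=min(c)[1]; robot.reach(p,ori(k*sy)); print(loc())
robot.servo_line(W(-.185,-.07,.006),rate=.08,max_force=10); print(loc())
for x in(-.155,-.125): print(robot.servo_line(W(x,-.07,.006),rate=.04,max_force=12),loc())
print(robot.servo_line(W(-.093,-.07,.006),rate=.03,max_force=14),loc())
shot("s3")
robot.servo_line(W(-.14,-.07,.006),rate=.1); robot.servo_line(W(-.14,-.07,.15),rate=.15)
# final nudge +y
claw.move_gripper(.045)
robot.reach(W(-.054,-.175,.15),ori(sx)); shot("s4"); print(loc())
E
```

```text
[(np.float64(80.59807825816978), 1), (np.float64(99.40192174183028), -1)]
t=14.3 stopframe x=-0.1847 y=-0.0701 z=0.1500 F=[-0.9  0.4  0.1] gap=0.060
t=16.3 stopframe x=-0.1848 y=-0.0700 z=0.0063 F=[-0.5 -0.1  0.2] gap=0.060
False t=17.2 stopframe x=-0.1550 y=-0.0700 z=0.0060 F=[ 0.   1.  -0.6] gap=0.060
False t=18.1 stopframe x=-0.1248 y=-0.0700 z=0.0060 F=[0.  0.9 0.9] gap=0.060
True t=18.8 stopframe x=-0.1046 y=-0.0701 z=0.0055 F=[-0.1 -0.2  0.2] gap=0.060
t=22.1 stopframe x=-0.0542 y=-0.1747 z=0.1500 F=[-0.4  0.3  0.2] gap=0.045
```

View pics/s4.png

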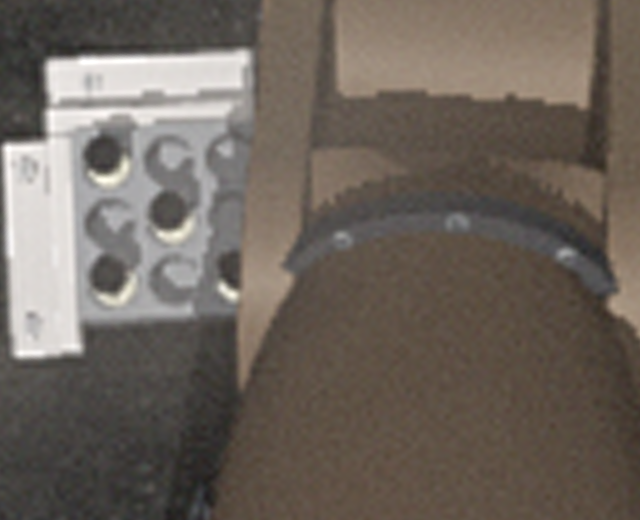

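```bash
python3 - <<'E'
from h import *
robot.servo_line(W(-.054,-.175,.006),rate=.09,max_force=10); print(loc())
print(robot.servo_line(W(-.054,-.15,.006),rate=.05,max_force=12),loc())
print(robot.servo_line(W(-.054,-.128,.006),rate=.02,max_force=12),loc())
robot.servo_line(W(-.054,-.175,.006),rate=.1); robot.servo_line(W(-.054,-.175,.2),rate=.15)
claw.move_gripper(.06)
robot.reach(W(-.185,-.07,.15),ori(sy)); robot.servo_line(W(-.185,-.07,.006),rate=.09,max_force=10)
print(robot.servo_line(W(-.12,-.07,.006),rate=.06,max_force=12),loc())
print(robot.servo_line(W(-.093,-.07,.006),rate=.02,max_force=14),loc())
robot.servo_line(W(-.15,-.07,.006),rate=.1); robot.servo_line(W(-.15,-.07,.2),rate=.15)
robot.reach([.45,-.15,.40],ori(sy)); shot("s5"); print(loc())
a=cv2.imread("pics/s5.png"); p,d=viewer.camera("side"); b=rect("side",p[:,:,::-1].copy(),.03,640,520)
cv2.imwrite("pics/s5b.png",np.hstack([a[30:430,:400],b[30:430,:400]]))
E
```

```text
t=23.8 stopframe x=-0.0538 y=-0.1750 z=0.0065 F=[ 0.4 -0.6 -0.2] gap=0.045
False t=24.5 stopframe x=-0.0540 y=-0.1498 z=0.0060 F=[ 0.2  0.5 -0.2] gap=0.045
True t=25.1 stopframe x=-0.0541 y=-0.1386 z=0.0058 F=[ 0.2 -3.8  2.2] gap=0.045
False t=31.6 stopframe x=-0.1204 y=-0.0700 z=0.0060 F=[-0.6  0.3 -0.2] gap=0.060
True t=32.5 stopframe x=-0.1046 y=-0.0700 z=0.0055 F=[0.3 0.1 0.8] gap=0.060
t=35.9 stopframe x=-0.2581 y=-0.3326 z=0.3991 F=[ 0.2 -0.3 -0.3] gap=0.060
```

View pics/s5b.png

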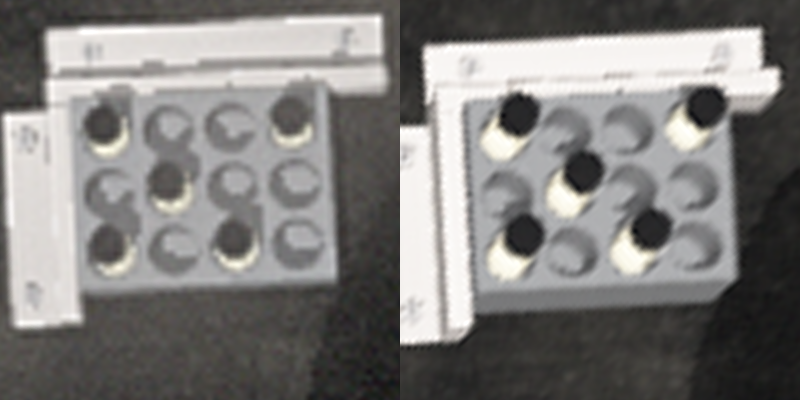

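```bash
python3 -c "
from plant import sign_off; sign_off()"
```

```text
the job is handed in; nothing more can be done
```

The rack is in the corner of the stop, flush against both fences, and I handed the job in. I pushed it with two fingertips, first into the short fence and then into the long fence. One more light, force-limited nudge in each direction seated it.

- **Seating:** the second nudges stopped at the same places as the first pushes, within about 0.1 mm (y −138.6 mm, x −104.6 mm in the stop's frame). The small differences mean the rack had not moved off either fence in between.
- **Final pictures (top and side):** the rack looks square with the stop, with no visible gap at either fence. All five vials stand in their holes.
- **Bystanders:** I kept the arm well clear of the glassware and bottles, but I did not measure their positions again at the end.
- **Time:** the clock stood at about 36 s of the 58 s allowed at the last check.

No check failed or disagreed. The one exception was an automatic outline fit of the rack at the start, which came out too large, so I read the rack's position from the rectified picture instead. The final rack pose was judged by eye and by the force stops; I did not compute it from the pictures.

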